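# Find the rocking tub lid and press it home

### The job

One of the four tub lids in the open white box is not pushed on properly: press lightly near the edge of the lids, one after another, until you find the one that rocks, then press that one firmly in the middle until it is fully home. Only press with the fingertips: lift or pinch nothing, do not push hard on the lids that are already seated, and leave the raised flip-top lid and the things around the box where they are.

Things in the scene. Friction and masses are not known exactly. Their poses are not given: they have to be found in the camera images.
- box: White plastic storage box fixed to the grey steel shelf, 186 x 186 mm, 76 mm high, 5 mm walls, open on top, its flip-top lid raised. Origin: centre of its underside, on the shelf; z up; x points to the hinged side (roughly the robot's left). In it stand four round white tubs, two by two, 89 mm apart, closed by identical lids (lid_1 to lid_4). Which lid is loose differs each time.
- lid_1: Lid at -44.5, +44.5 mm in the box's x, y. Plain grey plastic push-on lid of a round tub, like the other three: 74 mm across, 13 mm high, flat top. Origin: centre of the lid at the lower edge of its skirt, so the top is 13 mm above it; z up. Lid tops lie 6 to 13 mm below the box rim; the tubs stand on pads of uneven height (6 mm spread), so height does not tell which is loose.
- lid_2: Lid at -44.5, -44.5 mm in the box's x, y. Same lid and origin as lid_1. Three of the lids are seated: pressed, they stay level and only give straight down about 1 mm per 3.5 N (rubber pads) and come back. Test them with a light fingertip press of 2 to 6 N; over 18 N on a seated lid, or on the edge of any lid, is too hard.
- lid_3: Lid at +44.5, +44.5 mm in the box's x, y. Same lid and origin as lid_1. The loose lid, any of the four, stands level 3.8 mm too high on a half-inserted plug 20 mm wide under its middle. Pressed 20 mm or more from its centre, even with 1 N, it tips 8 to 10 degrees: the pressed edge drops 4 to 5 mm (3 mm at 24 mm from the centre), the opposite edge rises; let go, it falls back level.
- lid_4: Lid at +44.5, -44.5 mm in the box's x, y. Same lid and origin as lid_1. Pressed in the middle (within 5 mm), the loose lid resists with 12 N rising to 22 N while its plug slides in 3.8 mm; then it stays down, level, and rocks no more. A middle press of 25 to 30 N does it. Lids lie loosely on the tubs and would come off if lifted.
- flip_lid (a joint): Hinge of the box's white flip-top lid, rad: 0 shut, about 1.95 to 2.2 as it stands raised and leaning outward. A stiff hinge: it stays where it is.
- flip_lid_edge (a point): Middle of the free edge of the raised flip-top lid (a 192 x 192 mm panel, 4 mm thick, with a 12 mm rim), about 230 to 250 mm above the shelf. Hinge line: 93 mm from the box centre along the box's x axis, 77 mm above the shelf.
- kettlebell: Yellow 4 kg kettlebell standing beyond the hinged side of the box: ball 122 mm across, 189 mm high with its handle. Origin: centre of its underside.
- dish: White ceramic dish, 130 mm across, 30 mm high, some coins in it, beside the box on the side away from the hinge. Origin: centre of its underside.
- stopwatch: Black plastic stopwatch lying face up, 64 mm across, 18 mm thick, crown along its x axis, beside the box on the side away from the hinge. Origin: centre of its underside.
- shoehorn: Chrome shoehorn lying flat beyond the box, 195 mm long along its x axis, 42 mm wide. Origin: on its underside near the middle.

How it is judged:
By the outcome, as a careful person would: the job done as asked, in the order asked, and still so for the second after the job is handed in, with the robot touching nothing.
It also fails if it takes over 48 s, if anything falls off the work surface, if the arm or the gripper's body presses on something with over 40 N, if the wrist force passes 120 N, or if a joint passes its speed limit or range.

### The arm

A 6-joint arm with a two-finger parallel gripper is mounted at the origin on the work surface. World frame = base frame: x ahead of the robot, y to its left, z up, the work surface at z = 0. Lengths are in mm, angles in rad, forces in N, time in s.
With the tool pointing down it reaches from about 400 to 925 mm from the base axis. Payload 12.5 kg.
Tool frame: the origin (TCP) lies between the finger pads; the fingertips stand 11 mm ahead of it and the grasp point (between the pads) lies 8 mm behind it (env.tip_extent is the distance from the TCP to the fingertips, in mm); x points along the fingers, z is the direction in which the jaws open and shut, and the axes are right-handed (so a half turn about x gives the same grasp; the last joint's range is limited). The gripper opens to 95 mm and grips with 3 to 60 N. Pads are 20 mm wide; open, the fingers measure 119 mm over their backs; the gripper's body (75 mm by 180 mm) begins 59 mm behind the grasp point.
Start: joints at [-1.28, 0.491, 1.559, -0, 1.092, -0.106], TCP at [241.567, -576.447, 225.661] pointing down, gripper open.
Joint ranges: [-3.1, 3.1], [-0.84, 2.19], [0.05, 2.79], [-1.13, 4.28], [0.06, 2.93], [-2.69, 2.69]. Speed limits (rad/s): [2.22, 2.22, 2.79, 3.14, 3.14, 3.14].

### API

Orientations are given as [roll, pitch, yaw] about the fixed x, y, z axes, in that order (R = Rz(yaw) Ry(pitch) Rx(roll)).
In Python, from cell import status, imaging, env gives the robot as it stands. The module is installed in compiled form; this text tells all that it offers.
- The arm moves only by the tool apply_moves, never from a script. Its argument "increments" is a list of rows, each a list of 5 numbers: the closure, from 0 (fully open) to 1 (shut), then the shift along the tool's x, y, z in mm, then the turn about the tool's x in degrees. A call has 1 to 10 rows; each row shifts and turns the commanded pose from where the row before left it, along the tool's axes as they then stand; what a row does not reach is not made up. A row lasts 1/10 s, in which the tool goes at most 50 mm and 8.59 degrees, less where a joint would pass 70% of its speed; a pose out of reach is approached as far as the arm can. A call with a gripper value outside its range is refused whole. The fingers move at their own pace and stop on an object; the grip force is fixed at half the most. Time passes only in rows, so rows that do not move let the fingers close. It gives the time, the measured TCP pose, the force and the opening at its end, in the units of the state.
- status.state(): the state, without advancing time (a new reading comes with each control period).
- imaging.read_camera(name): name is "side" or "top"; returns a dict with "pixels" (400x640x3 uint8, red, green, blue), "fovy" (degrees; the focal length in pixels is half the picture's height over the tangent of half this angle, whatever the lens; pixels are square), "cx", "cy" (the principal point, pixels), "R" (3x3) and "t" (3): a world point X has camera coordinates R X + t. Camera axes: x right, y down, z forward; pixel columns grow to the right and rows downward; lengths in mm; the calibration is good to about 2 mm. A picture is of the moment at which its call begins. There is no depth.
- env.job_done(): hands the job in, once; it reports no verdict.
The state is a dict: "t": time; "joints": joint angles; "qvel": joint speeds; "tau": joint torques, N m; "eef_pos": TCP position; "tcp_rot": TCP orientation; "ft_force": force on the tool from outside, world axes, zero at the start; "moment": the same for the moment, N m; "opening": opening from 0.0 (shut) to 1.0 (fully open).
Only numpy, scipy, OpenCV 4.12 (cv2) and the standard library are available. Lean on these libraries where they do the work, as an engineer would, in place of code of your own. Each camera call takes 0.05 s, during which the arm holds its last target. There are 200 camera calls.

## Working session

There is one attempt and no reset: what is moved stays moved. The work goes in short steps, Python scripts to look and compute and a tool call to move; the robot and the scene stay as the last step left them, time stands still between calls to the robot, and variables do not carry over. Pictures are saved under pics/ and viewed, about 8 in all and at most 12, crops included, and the job is handed in when it is done.

Besides the shell and the picture viewer there is one more tool, called after "Call:" as a command line: name --pt "numbers of a row" for each row, then --argument value for the rest. apply_moves: Moves the arm, as the interface text tells. Its arguments: {"type":"object","properties":{"increments":{"type":"array"}},"required":["increments"]}

```bash
mkdir -p pics; python3 - <<'E'
from cell import status, imaging, env
import cv2
s=status.state();print(s, env.tip_extent)
for n in("top","side"):
    c=imaging.read_camera(n);cv2.imwrite(f"pics/{n}0.png",c["pixels"][:,:,::-1]);print(n,c["fovy"],c["cx"],c["cy"],c["R"],c["t"])
E
```

```text
{'t': 0.0, 'joints': array([-1.27961693e+00,  4.91589673e-01,  1.55947204e+00,  4.10252000e-06,
        1.09170968e+00, -1.05578330e-01]), 'qvel': array([ 2.04667221e-04, -2.58554415e-04,  1.22104292e-03, -9.69201763e-04,
       -2.02310432e-04,  1.75575532e-05]), 'tau': array([ 1.19022850e-03, -6.12643147e+01, -2.58180231e+01,  6.93530194e-02,
        4.82251926e-02, -1.10768869e-04]), 'eef_pos': array([ 241.4825095 , -576.19943245,  225.03525979]), 'tcp_rot': array([3.03292763, 1.56961758, 1.85888713]), 'ft_force': array([ 0.17919061, -0.55653268, -0.49970077]), 'moment': array([-0.01248857,  0.02344126,  0.04657625]), 'opening': 0.9969702501418533} 11.0
top 48.405072387924896 315.584162843304 203.4693882244682 [[ 0.01275158 -0.99991783 -0.00131686]
 [-0.98280026 -0.01229062 -0.18426227]
 [ 0.18423094  0.00364385 -0.98287623]] [ 44.09163982 629.13861343 968.00431853]
side 54.10513212263472 321.84384209118053 197.51806881787735 [[-0.90539946 -0.42416394  0.01835118]
 [-0.33362512  0.6840768  -0.64863951]
 [ 0.26257587 -0.59340027 -0.76087451]] [585.77067358 220.85466335 923.70456597]
```

View pics/top0.png

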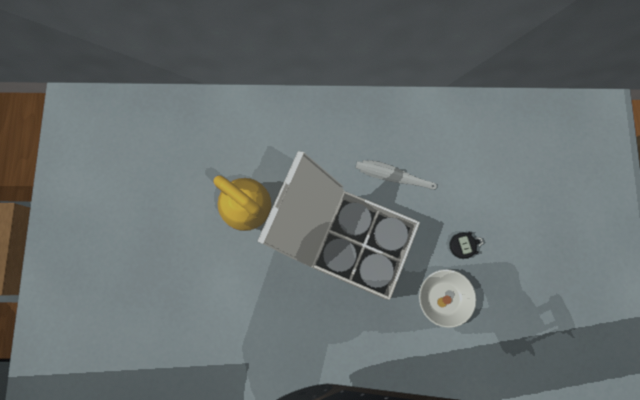

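View pics/side0.png

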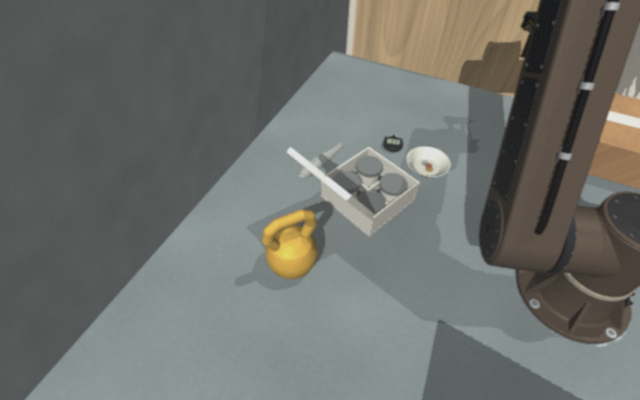

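The top view shows the box around (367,245) with lids near (354,218), (391,235), (340,254) and (377,270). The flip lid leans left to about (300,155)-(263,240). The side view shows the box at (370,185). I'll enlarge both views to get accurate pixels.

```bash
python3 - <<'E'
import cv2,numpy as np
a=cv2.imread("pics/top0.png")[180:310,300:430];b=cv2.imread("pics/side0.png")[130:260,280:430]
f=lambda i,s:cv2.resize(i,None,fx=s,fy=s,interpolation=cv2.INTER_CUBIC)
cv2.imwrite("pics/crop.png",np.hstack([f(a,3),cv2.resize(f(b,3),None,fx=.9,fy=390/390)[:390]])) if 0 else cv2.imwrite("pics/crop.png",np.hstack([f(a,2.8),f(b,2.8)]))
print(f(a,2.8).shape)
E
```

```text
(364, 364, 3)
```

View pics/crop.png

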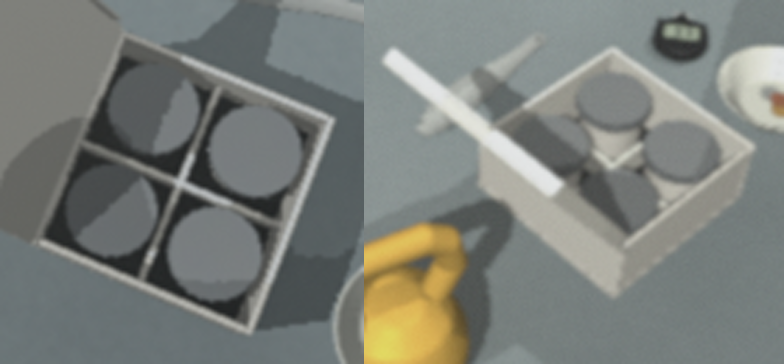

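```bash
cat > h.py <<'E'
import numpy as np
from scipy.optimize import least_squares
C={'top':(48.405072387924896,315.584162843304,203.4693882244682,[[0.01275158,-0.99991783,-0.00131686],[-0.98280026,-0.01229062,-0.18426227],[0.18423094,0.00364385,-0.98287623]],[44.09163982,629.13861343,968.00431853]),
'side':(54.10513212263472,321.84384209118053,197.51806881787735,[[-0.90539946,-0.42416394,0.01835118],[-0.33362512,0.6840768,-0.64863951],[0.26257587,-0.59340027,-0.76087451]],[585.77067358,220.85466335,923.70456597])}
def proj(n,X):
    f,cx,cy,R,t=C[n];X=np.asarray(X,float)@np.array(R).T+t;k=200/np.tan(np.radians(f/2))
    return X[:,:2]/X[:,2:]*k+[cx,cy]
def box(p,P):
    c,s=np.cos(p[2]),np.sin(p[2]);P=np.asarray(P,float)
    return np.c_[p[0]+c*P[:,0]-s*P[:,1],p[1]+s*P[:,0]+c*P[:,1],P[:,2]]
E
python3 - <<'E'
from h import *
T=np.array([(123,37),(333,120),(250,331),(40,241)])/2.8+[300,180]
S=np.array([(613-364,47),(754-364,148),(627-364,243),(615-364,298)])/2.8+[280,130]
PT=[(93,-93,76),(-93,-93,76),(-93,93,76),(93,93,76)]
PS=[(-93,-93,76),(-93,93,76),(93,93,76),(93,93,0)]
L=np.array([(215,255),(256,152),(113,210),(153,105)])/2.8+[300,180]
PL=[(-44.5,44.5,67),(-44.5,-44.5,67),(44.5,44.5,67),(44.5,-44.5,67)]
r=lambda p:np.r_[(proj('top',box(p,PT))-T).ravel(),(proj('side',box(p,PS))-S).ravel(),(proj('top',box(p,PL))-L).ravel()]
q=least_squares(r,[600,0,1.2]);print(q.x,q.fun.reshape(-1,2).round(1));np.save('box.npy',q.x)
q2=least_squares(lambda p:r(p)[:8],q.x);print(q2.x);q3=least_squares(lambda p:r(p)[8:16],q.x);print(q3.x)
print(box(q.x,PL))
E
```

```text
[534.24653441 -62.31599292   1.18463042] [[-0.5 -2.4]
 [ 1.1 -0.7]
 [ 1.   1.9]
 [-2.6  0.6]
 [-0.2 -1.1]
 [ 0.8 -1.8]
 [-1.1  1.4]
 [-0.2 -0.4]
 [ 0.3 -0.2]
 [ 0.1 -0.2]
 [-0.3  0.2]
 [ 0.3  1.5]]
[534.14306114 -62.84252333   1.18705875]
[533.36663418 -61.55351492   1.18335974]
[[ 476.26306198  -86.77855462   67.        ]
 [ 558.70909611 -120.29946535   67.        ]
 [ 509.78397271   -4.33252049   67.        ]
 [ 592.23000684  -37.85343122   67.        ]]
```

```bash
cat >> h.py <<'E'
def go(P):  # P: box-frame tip targets -> tool-axis shifts from the measured pose; also the turn to jaw axis // box y
    from cell import status
    from scipy.spatial.transform import Rotation as Ro
    s=status.state();p=np.load('box.npy');R=Ro.from_euler('xyz',s['tcp_rot']).as_matrix()
    y=np.array([-np.sin(p[2]),np.cos(p[2]),0]);a=[np.degrees(np.arctan2(k*y@-R[:,1],k*y@R[:,2])) for k in(1,-1)]
    tip=s['eef_pos']+11*R[:,0];T=box(p,[P])[0]
    print('axes z',R[:,2].round(3),'y',R[:,1].round(3),'turn',np.round(a,2),'j6',s['joints'][5].round(2),'tip',tip.round(1),'F',s['ft_force'].round(2),'op',s['opening'].round(2),'t',s['t'])
    print('shift',(R.T@(T-tip)).round(1))
E
python3 -c "
from h import *
go((-18.5,-44.5,110))"
```

```text
Traceback (most recent call last):
  File "h.py", line 17, in go
    print('axes z',R[:,2].round(3),'y',R[:,1].round(3),'turn',np.round(a,2),'j6',s['joints'][5].round(2),'tip',tip.round(1),'F',s['ft_force'].round(2),'op',s['opening'].round(2),'t',s['t'])
                                                                                                                                                            ^^^^^^^^^^^^^^^^^^
AttributeError: 'float' object has no attribute 'round'
```

```bash
sed -i "s/s\['opening'\].round(2)/s['opening']/" h.py
python3 -c "
from h import *
go((-18.5,-44.5,110))"
```

```text
axes z [ 0.386 -0.922 -0.001] y [0.922 0.386 0.   ] turn [134.86 -45.14] j6 -0.11 tip [ 241.5 -576.2  214.1] F [-0.64  0.27 -0.32] op 0.9988223863757886 t 0.1
shift [ 104.5  487.1 -316.3]
```

Call:
apply_moves --pt "1 0 0 0 -8" --pt "1 0 0 0 -8" --pt "1 0 0 0 -8" --pt "1 0 0 0 -8" --pt "1 0 0 0 -8" --pt "1 0 0 0 -5.1" --pt "1 0 0 0 0"

```text
t: 0.8
eef_pos: [241.5, -576.3, 225.3]
tcp_rot: [2.282, 1.57, 1.897]
ft_force: [-0.1, 0.4, 0.3]
opening: 0.464
```

```bash
python3 -c "
from h import *
go((-18.5,-44.5,110))"
```

```text
axes z [ 0.927 -0.376 -0.   ] y [0.376 0.927 0.   ] turn [-1.7997e+02  3.0000e-02] j6 -0.89 tip [ 241.5 -576.3  214.3] F [-0.06  0.43  0.28] op 0.4635951165751817 t 0.8
shift [104.5 567.8 122.4]
```

Call:
apply_moves --pt "1 0 30 6 0" --pt "1 0 40 9 0" --pt "1 0 40 9 0" --pt "1 0 40 9 0" --pt "1 0 40 9 0" --pt "1 0 40 9 0" --pt "1 0 40 9 0" --pt "1 0 40 9 0" --pt "1 0 40 9 0" --pt "1 0 40 9 0"

```text
t: 1.8
eef_pos: [470.0, -246.6, 225.6]
tcp_rot: [-1.479, 1.571, -1.87]
ft_force: [-0.5, 0.2, 0.7]
opening: 0.006
```

Call:
apply_moves --pt "1 0 40 8 0" --pt "1 10 40 8 0" --pt "1 20 40 8 0" --pt "1 20 35 4 0" --pt "1 20 20 0 0" --pt "1 20 3 0 0" --pt "1 10 0 0 0" --pt "1 0 0 0 0" --pt "1 0 0 0 0" --pt "1 0 0 0 0"

```text
t: 2.8
eef_pos: [562.6, -94.5, 126.6]
tcp_rot: [0.059, 1.569, -0.329]
ft_force: [-0.1, -0.2, -0.7]
opening: 0.005
```

```bash
python3 -c "
from h import *
go((-18.5,-44.5,80))
from cell import imaging
import cv2
for n in('top','side'):
  c=imaging.read_camera(n)['pixels'][:,:,::-1]
  c=c[150:310,270:450] if n=='top' else c[100:260,260:440]
  cv2.imwrite('pics/%s1.png'%n,cv2.resize(c,None,fx=2.2,fy=2.2,interpolation=cv2.INTER_CUBIC))
cv2.imwrite('pics/c1.png',cv2.hconcat([cv2.imread('pics/top1.png'),cv2.imread('pics/side1.png')]))"
```

```text
axes z [ 0.926 -0.379  0.002] y [0.379 0.926 0.   ] turn [ 1.7988e+02 -1.2000e-01] j6 0.11 tip [562.7 -94.5 115.6] F [-0.14 -0.25 -0.68] op 0.004649963569184613 t 2.8
shift [35.6  0.6  6. ]
```

View pics/c1.png

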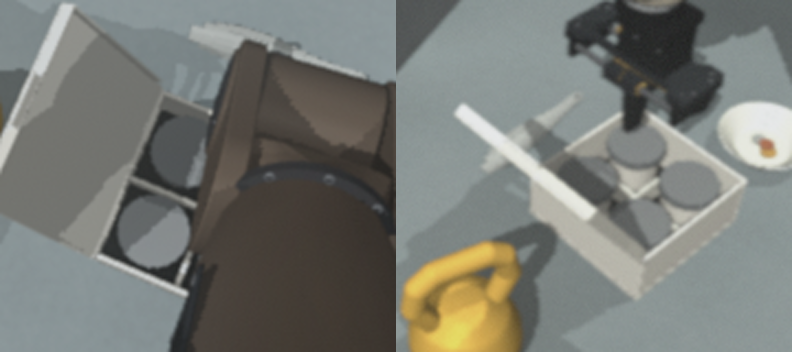

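The side view shows the closed fingertips at (632,125), above lid_2's inner edge and clear of the box and flip lid. I'll go down to just above the lids, then press in small steps.

Call:
apply_moves --pt "1 15 0.6 6 0.1" --pt "1 15 0 0 0" --pt "1 10 0 0 0" --pt "1 3 0 0 0" --pt "1 0 0 0 0" --pt "1 0 0 0 0"

```text
t: 3.5
eef_pos: [568.4, -95.6, 82.9]
tcp_rot: [-0.013, 1.57, -0.402]
ft_force: [0.5, -0.8, 0.4]
opening: 0.001
```

Call:
apply_moves --pt "1 0.7 0 0 0" --pt "1 0 0 0 0"

```text
t: 3.7
eef_pos: [568.3, -95.5, 82.3]
tcp_rot: [0.022, 1.57, -0.367]
ft_force: [0.1, 0.8, 1.0]
opening: 0.004
```

Call:
apply_moves --pt "1 0.7 0 0 0" --pt "1 0 0 0 0"

```text
t: 3.9
eef_pos: [568.2, -95.5, 81.3]
tcp_rot: [-0.227, 1.571, -0.615]
ft_force: [0.6, -0.5, -0.5]
opening: 0.002
```

```bash
python3 -c "
from h import *
go((-18.5,-44.5,66))"
```

```text
axes z [ 0.925 -0.379  0.   ] y [ 0.379  0.925 -0.   ] turn [ 1.7986e+02 -1.4000e-01] j6 0.11 tip [568.2 -95.5  70.3] F [ 0.56 -0.49 -0.51] op 0.0019768676018740087 t 3.9
shift [ 4.3 -0.5  0.6]
```

Call:
apply_moves --pt "1 0.7 0 0 0" --pt "1 0 0 0 0"

```text
t: 4.1
eef_pos: [568.2, -95.5, 80.6]
tcp_rot: [-0.17, 1.571, -0.559]
ft_force: [0.4, -0.0, 0.4]
opening: 0.006
```

Call:
apply_moves --pt "1 0.7 0 0 0" --pt "1 0 0 0 0"

```text
t: 4.3
eef_pos: [568.2, -95.6, 79.9]
tcp_rot: [-0.093, 1.571, -0.482]
ft_force: [-0.5, -0.4, 2.7]
opening: 0.002
```

Call:
apply_moves --pt "1 0.7 0 0 0" --pt "1 0 0 0 0"

```text
t: 4.5
eef_pos: [568.2, -95.5, 79.3]
tcp_rot: [-0.07, 1.57, -0.459]
ft_force: [-0.6, 0.5, 4.9]
opening: 0.006
```

```bash
cat >> h.py <<'E'
def snap(k,w=None):
    from cell import imaging
    import cv2
    c=imaging.read_camera('side')['pixels'][120:230,310:430,::-1];cv2.imwrite(f'pics/s{k}.png',c)
E
python3 -c "
from h import *
snap('l2')
go((-18.5,-44.5,66))"
```

```text
axes z [ 0.925 -0.379  0.   ] y [ 0.379  0.925 -0.   ] turn [ 1.7986e+02 -1.4000e-01] j6 0.11 tip [568.2 -95.5  68.3] F [-0.57 -0.4   4.58] op 0.010826372549727268 t 4.55
shift [ 2.3 -0.5  0.5]
```

Call:
apply_moves --pt "1 -10 0 0 0" --pt "1 -10 0 0 0" --pt "1 0 0 0 0" --pt "1 0 0 0 0"

```text
t: 4.95
eef_pos: [568.2, -95.6, 99.5]
tcp_rot: [0.024, 1.57, -0.365]
ft_force: [-0.2, 0.0, -0.5]
opening: 0.006
```

```bash
python3 -c "
from h import *
snap('l2up')
go((-18.5,44.5,90))"
```

```text
axes z [ 0.925 -0.379  0.   ] y [ 0.379  0.925 -0.   ] turn [ 1.7986e+02 -1.4000e-01] j6 0.11 tip [568.1 -95.5  88.2] F [ 0.07 -0.48 -0.07] op 0.0027757133465252906 t 5.0
shift [ -1.8  -0.7 -88.3]
```

Lid_2 gave 4.6 N for about 1.3 mm of travel, so it is stiff and looks seated. I'll compare the pressed and released images, then move over lid_1.

```bash
python3 -c "
import cv2
f=lambda n:cv2.resize(cv2.imread('pics/%s.png'%n),None,fx=3.2,fy=3.2,interpolation=cv2.INTER_CUBIC)
cv2.imwrite('pics/m2.png',cv2.hconcat([f('sl2'),f('sl2up')]))"
```

```text
(no output)
```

View pics/m2.png

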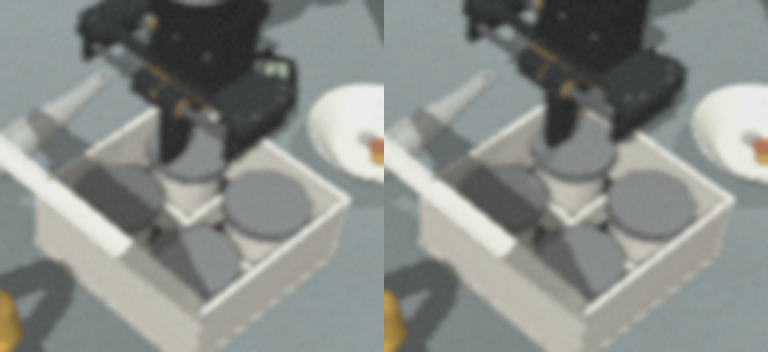

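Call:
apply_moves --pt "1 0 -0.7 -20 0" --pt "1 0 0 -30 0" --pt "1 0 0 -30 0" --pt "1 5 0 -8 -0.1" --pt "1 8 0 0 0" --pt "1 4 0 0 0" --pt "1 0 0 0 0" --pt "1 0 0 0 0"

```text
t: 5.8
eef_pos: [487.1, -63.2, 81.8]
tcp_rot: [-2.311, 1.571, -2.698]
ft_force: [-0.6, -1.0, -0.1]
opening: 0.003
```

```bash
python3 -c "
from h import *
go((-18.5,44.5,70.5))"
```

```text
axes z [ 0.926 -0.377 -0.   ] y [ 0.377  0.926 -0.   ] turn [ 1.7995e+02 -5.0000e-02] j6 0.12 tip [487.1 -63.2  70.8] F [-0.57 -1.   -0.12] op 0.0029269877525063123 t 5.8
shift [ 0.3  0.  -1.1]
```

The pressed and released pictures of lid_2 (around (190,150) and (573,150)) show the same level ellipse, so it isn't rocking. Lid_1 is next.

Call:
apply_moves --pt "1 0.7 0 -1.1 0" --pt "1 0 0 0 0"

```text
t: 6.0
eef_pos: [485.5, -62.5, 81.4]
tcp_rot: [-0.703, 1.571, -1.09]
ft_force: [-0.7, -0.6, 0.4]
opening: 0.003
```

Call:
apply_moves --pt "1 0.7 0 0 0" --pt "1 0 0 0 0"

```text
t: 6.2
eef_pos: [485.5, -62.4, 80.8]
tcp_rot: [-0.219, 1.571, -0.606]
ft_force: [-0.4, 0.2, -0.4]
opening: 0.004
```

Call:
apply_moves --pt "1 0.7 0 0 0" --pt "1 0 0 0 0"

```text
t: 6.4
eef_pos: [485.4, -62.4, 80.0]
tcp_rot: [-1.251, 1.571, -1.637]
ft_force: [-0.4, 0.4, -0.6]
opening: 0.002
```

Call:
apply_moves --pt "1 0.7 0 0 0" --pt "1 0 0 0 0"

```text
t: 6.6
eef_pos: [485.5, -62.4, 79.3]
tcp_rot: [-0.434, 1.571, -0.821]
ft_force: [-0.5, -0.3, 1.7]
opening: 0.005
```

Call:
apply_moves --pt "1 0.7 0 0 0" --pt "1 0 0 0 0"

```text
t: 6.8
eef_pos: [485.5, -62.4, 78.7]
tcp_rot: [-0.212, 1.571, -0.599]
ft_force: [-1.2, 0.5, 3.9]
opening: 0.006
```

Call:
apply_moves --pt "1 0.7 0 0 0" --pt "1 0 0 0 0"

```text
t: 7.0
eef_pos: [485.5, -62.4, 78.0]
tcp_rot: [-0.061, 1.571, -0.448]
ft_force: [-1.2, 1.0, 6.1]
opening: 0.005
```

```bash
python3 -c "
from h import *
snap('l1')"
```

Call:
apply_moves --pt "1 -10 0 0 0" --pt "1 -10 0 0 0" --pt "1 0 0 0 0"

```text
t: 7.35
eef_pos: [486.0, -62.6, 99.4]
tcp_rot: [0.085, 1.569, -0.302]
ft_force: [1.0, 0.5, -0.4]
opening: 0.002
```

```bash
python3 -c "
from h import *
snap('l1up')
go((18.5,44.5,70.5))
import cv2
f=lambda n:cv2.resize(cv2.imread('pics/%s.png'%n),None,fx=3.2,fy=3.2,interpolation=cv2.INTER_CUBIC)
cv2.imwrite('pics/m1.png',cv2.hconcat([f('sl1'),f('sl1up')]))"
```

```text
axes z [ 0.926 -0.377  0.002] y [0.377 0.926 0.   ] turn [ 1.7996e+02 -4.0000e-02] j6 0.12 tip [485.8 -62.5  87.8] F [-0.02 -0.73  0.44] op 0.008064046391062025 t 7.4
shift [17.3 37.   0.3]
```

View pics/m1.png

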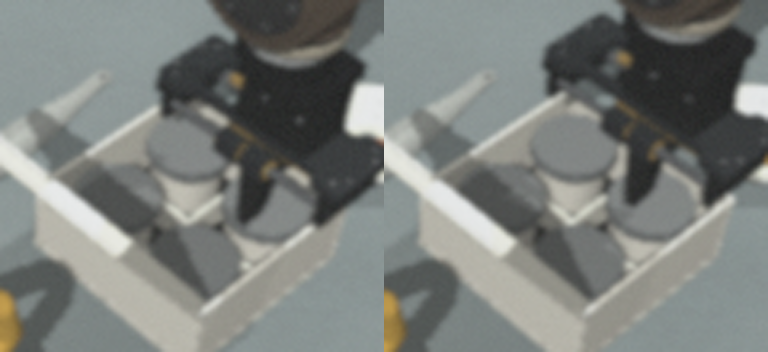

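Lid_1's outline (around (268,205) and (652,205)) is unchanged under about 6 N, so it is seated. Next is lid_3.

Call:
apply_moves --pt "1 0 20 0 0" --pt "1 0 17 0.3 0" --pt "1 8 0 0 0" --pt "1 6 0 0 0" --pt "1 3 0 0 0" --pt "1 0 0 0 0" --pt "1 0 0 0 0"

```text
t: 8.1
eef_pos: [499.5, -28.7, 80.8]
tcp_rot: [-2.656, 1.57, -3.043]
ft_force: [0.3, -0.7, 1.0]
opening: 0.003
```

Call:
apply_moves --pt "1 0.7 0 0 0" --pt "1 0 0 0 0"

```text
t: 8.3
eef_pos: [499.7, -28.4, 80.3]
tcp_rot: [-0.15, 1.571, -0.538]
ft_force: [-0.1, -0.4, 0.4]
opening: 0.003
```

Call:
apply_moves --pt "1 0.7 0 0 0" --pt "1 0 0 0 0"

```text
t: 8.5
eef_pos: [499.6, -28.3, 79.5]
tcp_rot: [-0.356, 1.571, -0.743]
ft_force: [-0.1, 0.3, 0.2]
opening: 0.005
```

Call:
apply_moves --pt "1 0.7 0 0 0" --pt "1 0 0 0 0"

```text
t: 8.7
eef_pos: [499.6, -28.2, 78.8]
tcp_rot: [-1.548, 1.571, -1.935]
ft_force: [0.2, 0.2, 0.6]
opening: 0.007
```

Call:
apply_moves --pt "1 0.7 0 0 0" --pt "1 0 0 0 0"

```text
t: 8.9
eef_pos: [499.6, -28.2, 78.0]
tcp_rot: [-2.398, 1.571, -2.785]
ft_force: [-0.2, 0.6, -1.0]
opening: 0.006
```

Call:
apply_moves --pt "1 0.7 0 0 0" --pt "1 0 0 0 0"

```text
t: 9.1
eef_pos: [499.7, -28.3, 77.4]
tcp_rot: [-1.572, 1.571, -1.959]
ft_force: [-0.1, -0.2, -0.3]
opening: 0.007
```

Call:
apply_moves --pt "1 0.7 0 0 0" --pt "1 0 0 0 0"

```text
t: 9.3
eef_pos: [499.6, -28.3, 76.6]
tcp_rot: [-2.403, 1.571, -2.79]
ft_force: [0.9, 0.1, 0.0]
opening: 0.009
```

Call:
apply_moves --pt "1 0.7 0 0 0" --pt "1 0 0 0 0"

```text
t: 9.5
eef_pos: [499.6, -28.3, 75.9]
tcp_rot: [-2.233, 1.571, -2.62]
ft_force: [-0.3, -0.4, -0.3]
opening: 0.004
```

Call:
apply_moves --pt "1 0.7 0 0 0" --pt "1 0 0 0 0"

```text
t: 9.7
eef_pos: [499.7, -28.3, 75.3]
tcp_rot: [-0.441, 1.571, -0.828]
ft_force: [-0.2, 0.1, 0.9]
opening: 0.005
```

Call:
apply_moves --pt "1 0.7 0 0 0" --pt "1 0 0 0 0"

```text
t: 9.9
eef_pos: [499.7, -28.3, 74.7]
tcp_rot: [-0.372, 1.571, -0.759]
ft_force: [0.2, 0.0, 1.8]
opening: 0.006
```

Call:
apply_moves --pt "1 0.7 0 0 0" --pt "1 0 0 0 0" --pt "1 0 0 0 0"

```text
t: 10.2
eef_pos: [499.7, -28.3, 74.0]
tcp_rot: [-0.122, 1.571, -0.509]
ft_force: [-0.5, -0.4, 3.5]
opening: 0.005
```

```bash
python3 -c "
from h import *
snap('l3')
go((18.5,44.5,66))
import cv2
f=lambda n:cv2.resize(cv2.imread('pics/%s.png'%n),None,fx=3.2,fy=3.2,interpolation=cv2.INTER_CUBIC)
cv2.imwrite('pics/m3.png',cv2.hconcat([f('sl3'),f('sl2up')]))"
```

```text
axes z [ 0.926 -0.377  0.   ] y [ 0.377  0.926 -0.   ] turn [ 1.7996e+02 -4.0000e-02] j6 0.2 tip [499.7 -28.3  63. ] F [ 0.87 -0.06  4.56] op 0.0047733588406368 t 10.25
shift [-3.  -0.   0.3]
```

View pics/m3.png

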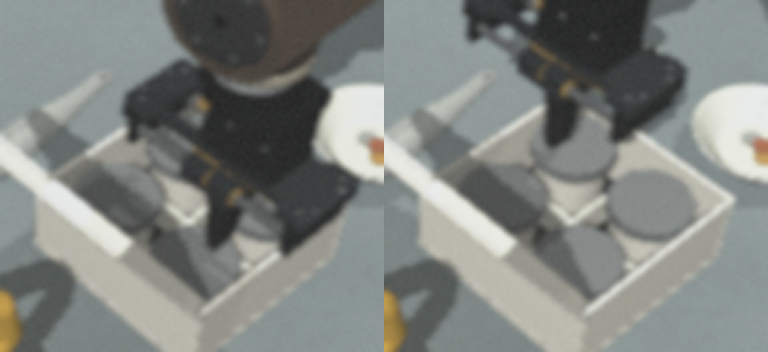

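The press on lid_3 is ambiguous. Contact came low, at tip z of about 64.3, and the gripper hides the lid at (200,250). A light touch in the middle will show whether its level height is the same.

Call:
apply_moves --pt "1 -6 0 0 0" --pt "1 -3 0 0 0" --pt "1 0 13 0 0" --pt "1 0 13 0.3 0" --pt "1 2 0 0 0" --pt "1 0 0 0 0"

```text
t: 10.85
eef_pos: [509.7, -3.6, 80.5]
tcp_rot: [-2.726, 1.57, -3.112]
ft_force: [-0.2, -0.1, 0.7]
opening: 0.007
```

```bash
python3 -c "
from h import *
go((44.5,44.5,69.5))"
```

```text
axes z [ 0.927 -0.376 -0.001] y [ 0.376  0.927 -0.   ] turn [-1.7996e+02  4.0000e-02] j6 0.25 tip [509.7  -3.6  69.5] F [-0.22 -0.1   0.68] op 0.006692829003471484 t 10.85
shift [-0.  -0.6  0.4]
```

Call:
apply_moves --pt "1 0.7 -0.6 0.4 0" --pt "1 0 0 0 0"

```text
t: 11.05
eef_pos: [509.8, -5.2, 80.0]
tcp_rot: [-2.61, 1.57, -2.997]
ft_force: [-0.1, -0.4, 0.2]
opening: 0.002
```

Call:
apply_moves --pt "1 0.7 0 0 0" --pt "1 0 0 0 0"

```text
t: 11.25
eef_pos: [509.8, -5.2, 79.4]
tcp_rot: [-2.354, 1.571, -2.741]
ft_force: [0.3, -0.1, 0.9]
opening: 0.001
```

Call:
apply_moves --pt "1 0.7 0 0 0" --pt "1 0 0 0 0"

```text
t: 11.45
eef_pos: [509.9, -5.1, 78.8]
tcp_rot: [-1.397, 1.571, -1.784]
ft_force: [0.5, -0.3, -0.1]
opening: 0.006
```

Call:
apply_moves --pt "1 0.7 0 0 0" --pt "1 0 0 0 0"

```text
t: 11.65
eef_pos: [509.9, -5.0, 78.1]
tcp_rot: [-1.439, 1.571, -1.825]
ft_force: [0.4, 0.7, -0.0]
opening: -0.001
```

Call:
apply_moves --pt "1 0.7 0 0 0" --pt "1 0 0 0 0"

```text
t: 11.85
eef_pos: [509.9, -5.0, 77.3]
tcp_rot: [-2.043, 1.571, -2.429]
ft_force: [-0.1, -0.2, 0.6]
opening: 0.004
```

Call:
apply_moves --pt "1 0.7 0 0 0" --pt "1 0 0 0 0"

```text
t: 12.05
eef_pos: [509.8, -5.0, 76.6]
tcp_rot: [-2.217, 1.571, -2.604]
ft_force: [0.1, 0.1, 0.8]
opening: 0.009
```

Call:
apply_moves --pt "1 0.7 0 0 0" --pt "1 0 0 0 0"

```text
t: 12.25
eef_pos: [509.9, -5.0, 75.9]
tcp_rot: [-1.934, 1.571, -2.321]
ft_force: [-0.4, 0.3, 0.4]
opening: 0.006
```

The middle of lid_3 is no higher than its edge (nothing touched down to tip z of 64.9), so it is seated. Now lid_4's edge.

Call:
apply_moves --pt "1 -10 0 0 0" --pt "1 -12 0 0 0" --pt "1 0 -10 25 0" --pt "1 0 -8 30 0" --pt "1 0 -8 30 0" --pt "1 0 0 4 0" --pt "1 0 0 0 0" --pt "1 0 0 0 0"

```text
t: 13.05
eef_pos: [581.7, -62.1, 98.4]
tcp_rot: [-2.915, 1.57, 2.982]
ft_force: [-0.1, 0.7, 0.3]
opening: 0.005
```

```bash
python3 -c "
from h import *
go((18.5,-44.5,71))"
```

```text
axes z [ 0.926 -0.377 -0.   ] y [ 0.377  0.926 -0.   ] turn [ 1.7997e+02 -3.0000e-02] j6 0.17 tip [581.7 -62.1  87.4] F [-0.15  0.75  0.33] op 0.004767735938113009 t 13.05
shift [16.4  0.4  0.6]
```

Call:
apply_moves --pt "1 8 0.4 0.6 0" --pt "1 6 0 0 0" --pt "1 2.4 0 0 0" --pt "1 0 0 0 0" --pt "1 0 0 0 0"

```text
t: 13.55
eef_pos: [583.2, -62.4, 81.5]
tcp_rot: [-2.647, 1.571, -3.034]
ft_force: [-0.5, 0.5, -0.2]
opening: 0.006
```

Call:
apply_moves --pt "1 0.7 0 0 0" --pt "1 0 0 0 0"

```text
t: 13.75
eef_pos: [583.3, -62.5, 81.0]
tcp_rot: [-0.221, 1.571, -0.608]
ft_force: [0.6, 0.7, -0.3]
opening: 0.005
```

Call:
apply_moves --pt "1 0.7 0 0 0" --pt "1 0 0 0 0"

```text
t: 13.95
eef_pos: [583.2, -62.5, 80.2]
tcp_rot: [-1.117, 1.571, -1.504]
ft_force: [-0.3, -0.5, -0.3]
opening: 0.005
```

Call:
apply_moves --pt "1 0.7 0 0 0" --pt "1 0 0 0 0"

```text
t: 14.15
eef_pos: [583.2, -62.6, 79.5]
tcp_rot: [-0.973, 1.571, -1.36]
ft_force: [-0.4, -0.1, 0.2]
opening: 0.002
```

Call:
apply_moves --pt "1 0.7 0 0 0" --pt "1 0 0 0 0"

```text
t: 14.35
eef_pos: [583.2, -62.6, 78.8]
tcp_rot: [-1.708, 1.571, -2.095]
ft_force: [-0.5, 0.1, 0.1]
opening: 0.006
```

Call:
apply_moves --pt "1 0.7 0 0 0" --pt "1 0 0 0 0"

```text
t: 14.55
eef_pos: [583.2, -62.6, 78.1]
tcp_rot: [-1.374, 1.571, -1.761]
ft_force: [0.1, -1.3, 0.9]
opening: 0.003
```

Call:
apply_moves --pt "1 0.7 0 0 0" --pt "1 0 0 0 0"

```text
t: 14.75
eef_pos: [583.2, -62.6, 77.4]
tcp_rot: [-0.645, 1.571, -1.032]
ft_force: [-0.3, -0.9, 1.9]
opening: 0.007
```

Call:
apply_moves --pt "1 0.7 0 0 0" --pt "1 0 0 0 0" --pt "1 0 0 0 0"

```text
t: 15.05
eef_pos: [583.3, -62.5, 76.9]
tcp_rot: [-0.173, 1.57, -0.559]
ft_force: [-0.8, -0.9, 4.2]
opening: 0.007
```

```bash
python3 -c "
from h import *
snap('l4')
go((18.5,-44.5,66))
import cv2
f=lambda n:cv2.resize(cv2.imread('pics/%s.png'%n),None,fx=3.2,fy=3.2,interpolation=cv2.INTER_CUBIC)
cv2.imwrite('pics/m4.png',cv2.hconcat([f('sl4'),f('sl2up')]))"
```

```text
axes z [ 0.926 -0.377  0.   ] y [ 0.377  0.926 -0.   ] turn [ 1.7996e+02 -4.0000e-02] j6 0.17 tip [583.3 -62.6  65.9] F [-1.07 -1.15  3.78] op 0.004934110337768627 t 15.1
shift [-0.1  0.3 -1. ]
```

View pics/m4.png

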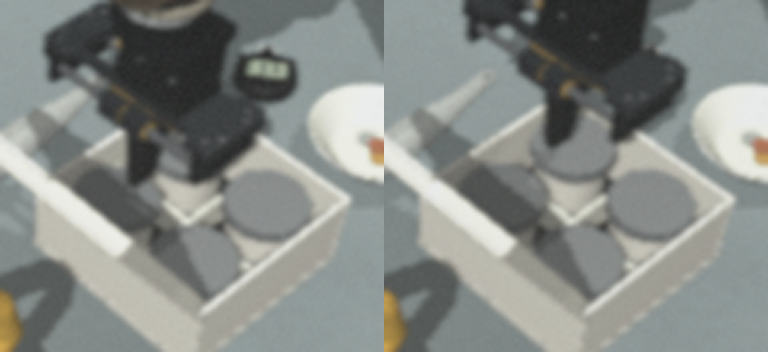

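The gripper hides lid_4 at (115,190), but its edge near (150,200) looks lower. A light middle touch on lid_4, expecting contact near 70 if it's loose.

Call:
apply_moves --pt "1 -8 0 0 0" --pt "1 -2 0 0 0" --pt "1 0 13 -1 0" --pt "1 0 13 0 0" --pt "1 1.5 0 0 0" --pt "1 0 0 0 0" --pt "1 0 0 0 0"

```text
t: 15.8
eef_pos: [592.0, -38.0, 85.0]
tcp_rot: [-2.683, 1.57, -3.069]
ft_force: [-0.3, 0.3, -1.0]
opening: 0.002
```

```bash
python3 -c "
from h import *
go((44.5,-44.5,70.5))"
```

```text
axes z [ 0.926 -0.377 -0.   ] y [ 0.377  0.926 -0.   ] turn [ 1.7998e+02 -2.0000e-02] j6 0.21 tip [592. -38.  74.] F [-0.26  0.25 -0.96] op 0.0016299741417881367 t 15.8
shift [3.5 0.2 0.2]
```

Call:
apply_moves --pt "1 1.5 0.2 0.2 0" --pt "1 1 0 0 0" --pt "1 0 0 0 0"

```text
t: 16.1
eef_pos: [592.3, -38.2, 82.5]
tcp_rot: [-2.497, 1.571, -2.884]
ft_force: [0.4, -0.3, 0.7]
opening: 0.006
```

Call:
apply_moves --pt "1 0.7 0 0 0" --pt "1 0 0 0 0"

```text
t: 16.3
eef_pos: [592.3, -38.0, 82.0]
tcp_rot: [-2.038, 1.571, -2.425]
ft_force: [0.9, -0.4, -0.6]
opening: 0.005
```

Call:
apply_moves --pt "1 0.7 0 0 0" --pt "1 0 0 0 0"

```text
t: 16.5
eef_pos: [592.3, -38.0, 81.3]
tcp_rot: [-1.491, 1.571, -1.878]
ft_force: [-0.7, 0.4, 0.3]
opening: 0.003
```

Call:
apply_moves --pt "1 0.7 0 0 0" --pt "1 0 0 0 0"

```text
t: 16.7
eef_pos: [592.3, -37.9, 80.6]
tcp_rot: [-1.647, 1.571, -2.033]
ft_force: [0.1, -0.1, -0.3]
opening: 0.008
```

Call:
apply_moves --pt "1 0.7 0 0 0" --pt "1 0 0 0 0"

```text
t: 16.9
eef_pos: [592.4, -37.9, 79.9]
tcp_rot: [-0.679, 1.571, -1.066]
ft_force: [0.6, 0.1, -0.3]
opening: 0.011
```

Call:
apply_moves --pt "1 0.7 0 0 0" --pt "1 0 0 0 0"

```text
t: 17.1
eef_pos: [592.4, -38.0, 79.3]
tcp_rot: [-0.339, 1.571, -0.726]
ft_force: [-0.3, -0.5, 1.9]
opening: 0.003
```

Call:
apply_moves --pt "1 0.7 0 0 0" --pt "1 0 0 0 0"

```text
t: 17.3
eef_pos: [592.4, -38.0, 78.7]
tcp_rot: [-0.067, 1.57, -0.454]
ft_force: [-1.1, 0.5, 3.4]
opening: 0.006
```

Lid_4's middle contact is at about 68.7 and its edge contact was about 67.0, so it does dip at the edge. The inner corner of the pad is only 16 mm from centre, so a drop of about 1.7 mm fits tipping. I'll keep pressing in the middle, staying below 18 N until the slope softens, which a seated lid would not do.

Call:
apply_moves --pt "1 0.8 0 0 0" --pt "1 0 0 0 0"

```text
t: 17.5
eef_pos: [592.5, -38.0, 78.0]
tcp_rot: [0.071, 1.57, -0.316]
ft_force: [-0.9, -0.0, 6.1]
opening: 0.004
```

Call:
apply_moves --pt "1 0.8 0 0 0" --pt "1 0 0 0 0"

```text
t: 17.7
eef_pos: [592.5, -38.0, 77.3]
tcp_rot: [0.054, 1.57, -0.333]
ft_force: [-1.7, 0.3, 7.6]
opening: 0.004
```

Call:
apply_moves --pt "1 0.8 0 0 0" --pt "1 0 0 0 0"

```text
t: 17.9
eef_pos: [592.6, -38.0, 76.7]
tcp_rot: [0.072, 1.57, -0.315]
ft_force: [-1.5, 0.5, 9.7]
opening: 0.008
```

Call:
apply_moves --pt "1 0.8 0 0 0" --pt "1 0 0 0 0"

```text
t: 18.1
eef_pos: [592.6, -38.0, 76.1]
tcp_rot: [0.125, 1.57, -0.262]
ft_force: [-2.4, 0.6, 12.3]
opening: 0.004
```

Call:
apply_moves --pt "1 0.8 0 0 0" --pt "1 0 0 0 0"

```text
t: 18.3
eef_pos: [592.6, -38.0, 75.4]
tcp_rot: [0.115, 1.57, -0.272]
ft_force: [-2.8, -0.0, 12.7]
opening: 0.005
```

Call:
apply_moves --pt "1 0.8 0 0 0" --pt "1 0 0 0 0"

```text
t: 18.5
eef_pos: [592.6, -38.0, 74.6]
tcp_rot: [0.125, 1.57, -0.262]
ft_force: [-3.6, 0.4, 13.8]
opening: 0.007
```

The slope fell to about 1 N/mm beyond 12 N, so the plug is sliding and lid_4 is the loose one. I'll press on.

Call:
apply_moves --pt "1 1 0 -0.3 0" --pt "1 0 0 0 0"

```text
t: 18.7
eef_pos: [592.6, -38.0, 73.8]
tcp_rot: [0.121, 1.569, -0.265]
ft_force: [-3.3, 0.2, 16.1]
opening: 0.005
```

Call:
apply_moves --pt "1 1 0 0 0" --pt "1 0 0 0 0"

```text
t: 18.9
eef_pos: [592.6, -38.0, 72.9]
tcp_rot: [0.13, 1.569, -0.257]
ft_force: [-2.6, -0.5, 16.6]
opening: 0.001
```

Call:
apply_moves --pt "1 1 0 0 0" --pt "1 0 0 0 0"

```text
t: 19.1
eef_pos: [592.6, -38.0, 72.1]
tcp_rot: [0.138, 1.569, -0.249]
ft_force: [-3.3, 0.2, 17.2]
opening: 0.007
```

Call:
apply_moves --pt "1 1 0 0 0" --pt "1 0 0 0 0"

```text
t: 19.3
eef_pos: [592.6, -37.9, 71.2]
tcp_rot: [0.14, 1.569, -0.247]
ft_force: [-3.2, -0.7, 18.1]
opening: 0.003
```

Call:
apply_moves --pt "1 1 0 -0.3 0" --pt "1 0 0 0 0"

```text
t: 19.5
eef_pos: [592.6, -37.9, 70.4]
tcp_rot: [0.138, 1.568, -0.249]
ft_force: [-3.2, -0.7, 20.5]
opening: 0.005
```

Call:
apply_moves --pt "1 1 0 0 0" --pt "1 0 0 0 0"

```text
t: 19.7
eef_pos: [592.6, -37.9, 69.6]
tcp_rot: [0.146, 1.568, -0.24]
ft_force: [-3.3, 0.0, 22.8]
opening: 0.008
```

Call:
apply_moves --pt "1 1 0 0 0" --pt "1 0 0 0 0"

```text
t: 19.9
eef_pos: [592.6, -37.9, 68.8]
tcp_rot: [0.157, 1.568, -0.23]
ft_force: [-4.4, -0.0, 24.1]
opening: 0.003
```

Call:
apply_moves --pt "1 0.8 0 0 0" --pt "1 0 0 0 0"

```text
t: 20.1
eef_pos: [592.7, -37.9, 68.2]
tcp_rot: [0.148, 1.568, -0.238]
ft_force: [-5.4, 0.8, 27.0]
opening: 0.003
```

Call:
apply_moves --pt "1 0.5 0 0 0" --pt "1 0 0 0 0" --pt "1 0 0 0 0"

```text
t: 20.4
eef_pos: [592.7, -37.9, 67.9]
tcp_rot: [0.15, 1.567, -0.237]
ft_force: [-6.5, 0.0, 27.6]
opening: 0.007
```

27.6 N reached. Releasing while watching the height at which the force vanishes, which should be about 3.8 mm lower (TCP about 75.9).

Call:
apply_moves --pt "1 -3 0 0.6 0" --pt "1 -3 0 0 0" --pt "1 0 0 0 0" --pt "1 0 0 0 0"

```text
t: 20.8
eef_pos: [592.6, -38.0, 72.5]
tcp_rot: [0.134, 1.569, -0.253]
ft_force: [-2.1, 1.1, 12.8]
opening: 0.006
```

Call:
apply_moves --pt "1 -1.5 0 0 0" --pt "1 0 0 0 0" --pt "1 0 0 0 0"

```text
t: 21.1
eef_pos: [592.5, -38.0, 73.6]
tcp_rot: [0.118, 1.57, -0.269]
ft_force: [-2.3, 1.1, 8.2]
opening: 0.003
```

Call:
apply_moves --pt "1 -2 0 0 0" --pt "1 0 0 0 0" --pt "1 0 0 0 0"

```text
t: 21.4
eef_pos: [592.4, -38.0, 75.0]
tcp_rot: [-0.019, 1.57, -0.405]
ft_force: [-0.5, 0.7, 4.8]
opening: 0.002
```

Call:
apply_moves --pt "1 -5 0 0 0" --pt "1 0 -13 0 0" --pt "1 0 -13 0 0" --pt "1 0 0 0 0" --pt "1 0 0 0 0"

```text
t: 21.9
eef_pos: [582.3, -62.7, 79.8]
tcp_rot: [-2.807, 1.57, 3.088]
ft_force: [-0.2, 0.1, 0.3]
opening: 0.004
```

```bash
python3 -c "
from h import *
snap('l4x')
go((18.5,-44.5,66.5))"
```

```text
axes z [ 0.926 -0.378 -0.   ] y [ 0.378  0.926 -0.   ] turn [ 1.7991e+02 -9.0000e-02] j6 0.17 tip [582.5 -62.3  68.8] F [-0.2  -0.11  0.35] op 0.006422105292648919 t 21.95
shift [ 2.3  0.4 -0.2]
```

Call:
apply_moves --pt "1 1.5 0 0 0" --pt "1 0 0 0 0"

```text
t: 22.15
eef_pos: [582.5, -61.8, 78.2]
tcp_rot: [-2.712, 1.571, -3.098]
ft_force: [0.0, 0.3, -0.8]
opening: 0.002
```

Call:
apply_moves --pt "1 1 0 0 0" --pt "1 0 0 0 0"

```text
t: 22.35
eef_pos: [582.5, -61.8, 77.3]
tcp_rot: [-2.645, 1.571, -3.032]
ft_force: [-0.5, -1.0, -0.0]
opening: 0.004
```

Call:
apply_moves --pt "1 0.8 0 0 0" --pt "1 0 0 0 0"

```text
t: 22.55
eef_pos: [582.5, -62.0, 76.5]
tcp_rot: [-1.947, 1.571, -2.334]
ft_force: [0.3, 0.6, 0.4]
opening: 0.004
```

Call:
apply_moves --pt "1 0.8 0 0 0" --pt "1 0 0 0 0"

```text
t: 22.75
eef_pos: [582.6, -62.1, 75.8]
tcp_rot: [-0.458, 1.571, -0.844]
ft_force: [0.5, 0.8, 1.5]
opening: 0.003
```

The edge contact height (TCP about 76.2) now matches the middle (about 76.3), with no dip, so the lid no longer rocks. Retreating and taking a last look.

Call:
apply_moves --pt "1 -15 0 0 0" --pt "1 -30 0 0 0" --pt "1 -40 0 0 0" --pt "1 -40 0 0 0" --pt "1 0 -40 0 0" --pt "1 0 -40 0 0" --pt "1 0 -40 0 0" --pt "1 0 -40 0 0" --pt "1 0 -40 0 0" --pt "1 0 -30 0 0"

```text
t: 23.75
eef_pos: [494.7, -276.9, 200.9]
tcp_rot: [-0.961, 1.571, -1.349]
ft_force: [0.3, 0.8, 0.8]
opening: 0.004
```

Call:
apply_moves --pt "1 0 -40 0 0" --pt "1 0 -40 0 0" --pt "1 0 -40 0 0" --pt "1 0 -20 0 0" --pt "1 0 0 0 0" --pt "1 0 0 0 0" --pt "1 0 0 0 0"

```text
t: 24.45
eef_pos: [443.3, -403.7, 200.9]
tcp_rot: [1.988, 1.571, 1.602]
ft_force: [-0.9, 0.8, -0.1]
opening: 0.004
```

```bash
python3 -c "
from h import *
go((0,0,66))
from cell import imaging
import cv2
L=[]
for n in('top','side'):
  c=imaging.read_camera(n)['pixels'][:,:,::-1]
  c=c[150:330,210:490] if n=='top' else c[100:280,230:480]
  L.append(cv2.resize(c,None,fx=1.5,fy=1.5,interpolation=cv2.INTER_CUBIC))
cv2.imwrite('pics/fin.png',cv2.hconcat(L))"
```

```text
axes z [ 0.926 -0.377 -0.   ] y [0.377 0.926 0.   ] turn [-180.    0.] j6 -0.46 tip [ 443.3 -403.7  189.9] F [-0.94  0.83 -0.11] op 0.003507087906273465 t 24.45
shift [123.9 350.5 -44.3]
```

View pics/fin.png

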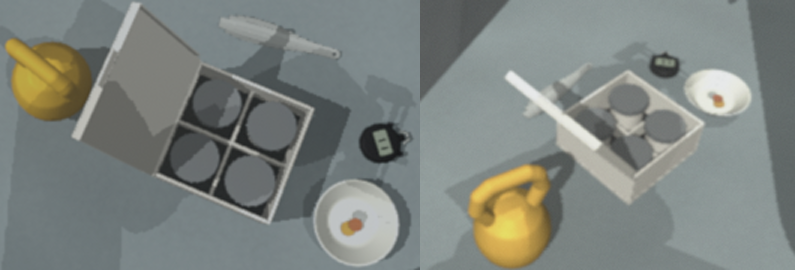

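The last view shows all four lids lying level at (217,102), (270,125), (193,158) and (250,180). The flip lid, kettlebell, dish, stopwatch and shoehorn are where they were, and the arm is clear. Handing in.

```bash
python3 -c "
from cell import env
print(env.job_done())"
```

```text
the job is handed in; nothing more can be done
None
```

The loose lid was lid_4. I pressed it home and handed the job in at about 24.5 s, with the arm clear of everything.

- **Finding it:** I pressed lightly near the edge of lid_2, lid_1, lid_3 and lid_4, in that order, with about 6 N at most. Lids 2 and 1 pushed back stiffly and stayed level in the pictures. Lid_3's edge press was unclear, so I lowered the fingertips over its middle. They met nothing down to about its edge height, which means it was level.
- **Lid_4:** its edge gave way about 1.7 mm lower than its middle. That is less than the stated 3 mm, probably because the wide fingertip touches closer to the centre. The gripper mostly hid the tilt in the picture. I kept the middle press below 18 N until the resistance softened past 12 N, which showed the plug sliding, then pressed to 27.6 N.
- **Last checks:** lid_4's top is now about 3.4 mm lower than before, against 3.8 mm expected, which is within my measuring error. A light press showed its edge and middle at the same height, so it no longer rocks. The final picture shows all four lids level and the flip-top lid and surrounding items where they were.

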